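Drift the stage plate into line and fit its bolt

TASK

The microscope's stage plate has slipped on its cross-slide, so its bolt hole no longer lines up with the boss hole underneath, and it cannot be told beforehand which way it is off. Take the tapered drift from the rack, feel for the boss hole through the plate's hole, and push the drift gently down until its collar is almost on the plate and the two holes are in line; then put the drift back in a hole of the rack and fit the long knob bolt fully home through both instead. Never force the drift or the bolt, and leave everything else where it stands.

Things in the scene. Friction and masses are not known exactly. Their poses are not given: they have to be found in the camera images.
- foot: White cast foot, 150 x 108 x 48 mm, fixed, side strips 10 mm above. Origin: centre of underside, on the bench; x lengthwise, z up. Under the plate is an immovable dark steel boss, top at 47 mm, with a vertical 15 mm hole down to the bench. This hole lies 8 mm from the point x = -30 mm, y = 0, in a direction that varies and is not measured: feel for it (or glimpse it through the plate's hole).
- plate: Aluminium stage plate, 140 x 70 x 10 mm, on the foot: underside 48, top 58 mm above the bench; black clamp block (30 x 60 mm, 14 mm high) on its +x end. It slides on a cross-slide along the foot's x and y (11 mm each way of centred, no turning) against about 4.5 N of friction along each, and stays where left. Origin: centre of its underside; axes as the foot's.
- plate_hole (a point): Centre of the plate's 15 mm through hole, at its top face (58 mm above the bench), 30 mm from the plate's origin towards -x. At the start it stands 7.5 to 8.5 mm from the axis of the boss hole below, in an unknown direction: a drift put down in its middle lands on the boss's top, 11 mm below this point; about 4.6 mm off the middle, on the right side, its nose goes down into the boss.
- rack: Grey tool rack block, 50 x 150 x 58 mm, fixed, with three 17 mm vertical through holes in a row along its y at y = -50, 0 and +50 mm, x = 0; the drift, the bolt and the pin hang in them by their collars, in any order. Origin: centre of its underside on the bench; z up.
- drift: Steel tapered drift, 110 to 180 g, upright in the rack: slim nose 4 mm across at the tip, 5 mm at 12 mm up; cone from there to 14 mm across at 34 mm; 14 mm shank to 54 mm; collar 24 mm across (54 to 59 mm); round handle 19 mm across (59 to 104 mm). Origin: centre of the tip; z towards the handle. Racked, its tip is 4 mm above the bench. Wedging the plate over takes about 5 to 15 N down.
- bolt: Long steel bolt with a knurled knob, 70 to 120 g, upright in the rack: smooth shank 12 mm across, 40 mm long, end tapered over 3 mm; flange 24 mm across (40 to 45 mm), knob 20 mm across (45 to 74 mm). Origin: centre of the shank's lower end; z up to the knob. It is only dropped in, not turned. Fully home its flange lies on the plate, its origin 40 mm below the plate's top.
- pin: Short spare pin, not used: shank 9 mm across and 22 mm long, collar 24 mm, thin 10 mm stub above (26 to 42 mm). Upright in the rack, to be left there. Origin: lower end of the shank.
- objective: Microscope objective, 32 mm across, 50 mm high, standing on the bench; bystander. Origin: centre of its underside.
- eyepiece: Black eyepiece, 38 mm across, 54 mm high, standing on the bench; bystander. Origin: centre of its underside.
- oil_bottle: Small amber oil bottle, 32 mm across, 60 mm high; bystander. Origin: centre of its underside.
- dish: White shallow dish, 90 mm across, 20 mm high; bystander. Origin: centre of its underside.
- screwdriver: Screwdriver, 170 mm, lying on the bench; bystander. Origin: on its length, at bench height.
Mind the look-alikes: they are no part of the job. Leave any brown look-alike of the drift alone. Leave any purple look-alike of the bolt alone.

How it is judged:
On the way:
1. the drift is through the plate and the boss, upright, its collar within 7 mm of the plate (z of drift in the frame of plate_hole below -0.047 m and horizontal distance between drift and plate_hole below 0.004 m and angle between drift's own z axis and vertical below 0.12 rad), for 0.2 s.
At the end, for the whole second after the job is handed in: The knob bolt is fully home (flange within 2.5 mm of the plate, axis within 3 mm of the plate hole's, upright to 0.08 rad), the drift hangs upright in a hole of the rack with its collar within 4 mm of the rack's top, and both are at rest (z of bolt in the frame of plate_hole below -0.0375 m and horizontal distance between bolt and plate_hole below 0.003 m and angle between bolt's own z axis and vertical below 0.08 rad and z of drift in the frame of rack between -0.002 and 0.008 m and x of drift in the frame of rack between -0.012 and 0.012 m and y of drift in the frame of rack between -0.06 and 0.06 m and angle between drift's own z axis and vertical below 0.12 rad and linear speed of each of bolt, drift below 0.02 m/s); the robot touches nothing.
It fails at once if the drift is forced (more than 40 N against foot, boss or plate) (contact force between drift and foot above 40 N).
It fails at once if the bolt is forced (more than 30 N against foot, boss or plate) (contact force between bolt and foot above 30 N).
It fails at once if a bystander is disturbed (moved more than 15 mm) (distance of any of pin, objective, eyepiece, oil_bottle, dish, screwdriver from where it was at the start of the episode above 0.015 m).
It also fails if it takes over 72 s, if anything falls off the work surface, if the arm or the gripper's body presses on something with over 40 N, if the wrist force passes 120 N, or if a joint passes its speed limit or range.

ROBOT

A 7-joint arm with a two-finger parallel gripper is mounted at the origin on the work surface. World frame = base frame: x ahead of the robot, y to its left, z up, the work surface at z = 0. Lengths are in m, angles in rad, forces in N, time in s.
With the tool pointing down it reaches from about 0.425 to 1.025 m from the base axis. Payload 9.4 kg.
Tool frame: the origin (TCP) lies between the finger pads; the fingertips stand 11 mm ahead of it and the grasp point (between the pads) lies 8 mm behind it; z points along the fingers, y is the line along which they close (so a half turn about z gives the same grasp; the last joint's range is limited). The gripper opens to 85 mm and grips with 20 to 120 N. Pads are 22 mm wide; open, the fingers measure 114 mm over their backs; the gripper's body (76 mm by 85 mm) begins 54 mm behind the grasp point. The pads swing forward as they close: fully open they stand 13 mm farther back than shut.
Start: joints at [-1.316, 0.599, -0.003, 1.599, 0.002, 0.943, -0.08], TCP at [0.236, 0.685, 0.242] pointing down, gripper open.
Joint ranges: [-2.57, 2.57], [-0.35, 1.97], [-1.29, 1.29], [0.11, 2.56], [-1.05, 4.19], [0.11, 1.86], [-2.63, 2.63]. Speed limits (rad/s): [2.22, 2.22, 3.01, 3.01, 3.14, 3.14, 3.14].

INTERFACE

Orientations are given as a rotation vector (axis times angle).
In Python, from bench import arm gives the robot as it stands. The module is installed in compiled form; this text tells all that it offers.
- The arm moves only by the tool arm_command, never from a script. Its arguments are lists of equal length, an entry for each row: "offset": the shift along the tool's x, y, z in units of 60 mm (1.0 is 60 mm), a list of three; "twist": the turn, a rotation vector about the tool's x, y, z in units of 5 degrees (1.0 is 5 degrees), a list of three; "grip": the opening in per cent of the stroke, from 0 (shut) to 100 (fully open). In form: {"offset": [[tx, ty, tz], ...], "twist": [[wx, wy, wz], ...], "grip": [grip, ...]}. A call has 1 to 8 rows; each row is the pose to reach, as a shift and turn from the pose commanded when the call began, along the tool's axes at that moment; what a row does not reach only later rows make up. A row lasts 1/8 s, in which the tool goes at most 62.5 mm and 10.7 degrees, less where a joint would pass 70% of its speed; a pose out of reach is approached as far as the arm can. A call with a gripper value outside its range is refused whole. The fingers move at their own pace and stop on an object; "force" is the grip in N (left out, the last holds). Time passes only in rows, so rows that repeat a pose let the fingers close. It gives the time, the measured TCP pose, the force, the opening and the grip force at its end, in the units of the state.
- arm.observe(): the state, without advancing time (a new reading comes with each control period).
- arm.grab_frame(name): name is "side" or "top"; returns (picture, depth): 420x560x3 uint8, red, green, blue; 420x560 float32, m along the optical axis (not along the pixel's ray), 0 where there is no reading.
- arm.camera_model(name): a dict with "fx", "fy", "cx", "cy" (pixels), "k1" (the pictures are not rectified: a ray, as slopes to the right and down, at radius r is drawn at 1 + k1 r^2 times it, then the intrinsics apply), "pose" (4x4, takes a point from camera to world coordinates). Camera axes: x right, y down, z forward; pixel columns grow to the right and rows downward; lengths in m; the calibration is good to about 2 mm. A picture is of the moment at which its call begins. camera_model takes no time and is no camera call.
- arm.finish_job(): hands the job in; it is judged then, once.
The state is a dict: "clock": time; "joints": joint angles; "joint_vel": joint speeds; "tau": joint torques, N m; "ee_pos": TCP position; "eef_rot": TCP orientation; "force": force on the tool from outside, world axes, zero at the start; "ft_torque": the same for the moment, N m; "opening": finger opening in m; "grip_force": force on a finger pad.
Only numpy, scipy, OpenCV 4.12 (cv2) and the standard library are available. Lean on these libraries where they do the work, as an engineer would, in place of code of your own. Each camera call takes 0.05 s, during which the arm holds its last target. There are 200 camera calls.

## Working session

There is one attempt and no reset: what is moved stays moved. The work goes in short steps, Python scripts to look and compute and a tool call to move; the robot and the scene stay as the last step left them, time stands still between calls to the robot, and variables do not carry over. Pictures are saved under pics/ and viewed, at most 10 in all, crops included, and the job is handed in when it is done.

Besides the shell and the picture viewer there is one more tool, called after ">>>" as name(argument=value, ...), one argument or row to a line, values as JSON. arm_command: Moves the arm, as the interface text tells. Its arguments: {"type":"object","properties":{"offset":{"type":"array","items":{"type":"array","items":{"type":"number"}}},"twist":{"type":"array","items":{"type":"array","items":{"type":"number"}}},"grip":{"type":"array","items":{"type":"number"}},"force":{"type":"number"}},"required":["offset","twist","grip"]}

```bash
mkdir -p pics; cat > h.py <<'E'
import numpy as np, cv2
from bench import arm
from scipy.spatial.transform import Rotation as R
def cloud(name):
    p,d=arm.grab_frame(name); m=arm.camera_model(name)
    return p,d,m
def rays(m,uv):
    uv=np.atleast_2d(np.float32(uv)); x=(uv-[m['cx'],m['cy']])/[m['fx'],m['fy']]
    s=x.copy()
    for _ in range(20): s=x/(1+m['k1']*(s**2).sum(1,keepdims=True))
    return np.c_[s,np.ones(len(s))]
def onplane(m,uv,z):
    T=np.array(m['pose']); r=rays(m,uv)@T[:3,:3].T; o=T[:3,3]
    return o+r*((z-o[2])/r[:,2])[:,None]
def world(m,d):
    h,w=d.shape; vv,uu=np.mgrid[:h,:w]
    T=np.array(m['pose']); r=rays(m,np.c_[uu.ravel(),vv.ravel()])
    return ((r*d.reshape(-1,1))@T[:3,:3].T+T[:3,3]).reshape(h,w,3)
def project(m,P):
    T=np.array(m['pose']); c=(np.atleast_2d(P)-T[:3,3])@T[:3,:3]
    s=c[:,:2]/c[:,2:]; s=s*(1+m['k1']*(s**2).sum(1,keepdims=True))
    return s*[m['fx'],m['fy']]+[m['cx'],m['cy']]
E
python3 - <<'E'
from h import *
s=arm.observe(); print({k:np.round(v,3) for k,v in s.items()})
for n in ('top','side'):
    p,d,m=cloud(n); cv2.imwrite(f'pics/{n}0.png',p[:,:,::-1]); np.savez(f'{n}0.npz',p=p,d=d); print(n,m)
E
```

```text
{'clock': np.float64(0.0), 'joints': array([-1.316,  0.6  , -0.003,  1.6  ,  0.002,  0.943, -0.08 ]), 'joint_vel': array([-0.   ,  0.002, -0.   ,  0.001,  0.001,  0.001, -0.001]), 'tau': array([ 0.0000e+00, -7.7647e+01,  1.5650e+00, -2.5800e+01,  1.2000e-02,
        9.0000e-03, -0.0000e+00]), 'ee_pos': array([0.236, 0.685, 0.241]), 'eef_rot': array([-5.190e-01, -3.098e+00,  3.000e-03]), 'force': array([ 0.33 ,  0.391, -0.471]), 'ft_torque': array([ 0.025, -0.059, -0.01 ]), 'grip_force': np.float64(0.0), 'opening': np.float64(0.085)}
top {'fx': 387.6164125907087, 'fy': 387.6164125907087, 'cx': 278.7198817621983, 'cy': 211.1384127220088, 'k1': -0.01937435447308415, 'pose': array([[-0.0061075 , -0.98431795,  0.17629767,  0.3678198 ],
       [-0.99996107,  0.00488896, -0.00734537,  0.0030583 ],
       [ 0.00636827, -0.17633567, -0.98430949,  0.96871726],
       [ 0.        ,  0.        ,  0.        ,  1.        ]])}
side {'fx': 398.80682613856476, 'fy': 398.80682613856476, 'cx': 279.4606461304174, 'cy': 212.93546148765574, 'k1': -0.00863094541284017, 'pose': array([[ 0.7302829 , -0.46551527,  0.49998241,  0.02938911],
       [-0.68302216, -0.51141721,  0.52147211, -0.5427587 ],
       [ 0.01294638, -0.72232124, -0.69143649,  0.80719714],
       [ 0.        ,  0.        ,  0.        ,  1.        ]])}
```

View pics/top0.png

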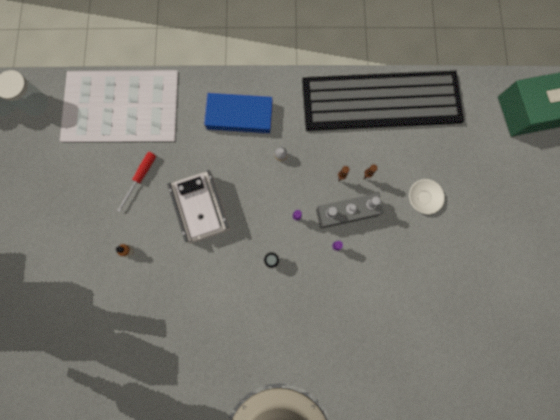

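View pics/side0.png

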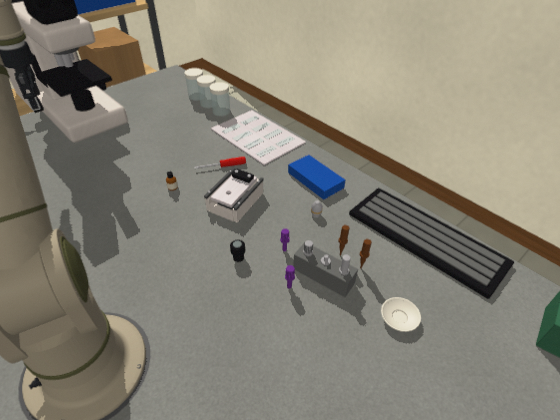

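The top view shows the foot and plate at about (199,206), with the plate hole at (200,216). The rack is at (350,209), with tools at (333,212), (351,209) and (375,202). The brown and purple look-alikes stand around the rack. Next I'll measure.

```bash
python3 - <<'E'
from h import *
for n,boxes in (('top',[(160,160,80,80),(310,180,80,60)]),('side',[(195,155,80,70),(285,225,80,70)])):
    p=np.load(f'{n}0.npz')['p'];d=np.load(f'{n}0.npz')['d'];m=arm.camera_model(n)
    W=world(m,d)
    for i,(u,v,w,h) in enumerate(boxes):
        c=cv2.resize(p[v:v+h,u:u+w,::-1],None,fx=5,fy=5,interpolation=cv2.INTER_CUBIC)
        cv2.imwrite(f'pics/{n}_c{i}.png',c)
    u,v,w,h=boxes[1]
    Z=W[v:v+h,u:u+w]; z=Z[...,2]
    # tools: connected comps above rack top
    k,l,st,ce=cv2.connectedComponentsWithStats(((z>.064)&(z<.13)).astype(np.uint8))
    for j in range(1,k):
        if st[j,4]<6: continue
        q=Z[l==j]; t=q[q[:,2]>q[:,2].max()-.006]
        print(n,'comp px',ce[j]+[u,v],st[j,4],'zmax',q[:,2].max().round(4),'top mean',t.mean(0).round(4),len(t))
    q=((abs(z-.058)<.004)).astype(np.uint8)
    pts=Z[q>0][:,:2].astype(np.float32); r=cv2.minAreaRect(pts); print('rack top',r, np.median(Z[q>0][:,2]))
    u,v,w,h=boxes[0]; Z=W[v:v+h,u:u+w]; z=Z[...,2]
    for lo,hi,nm in ((.03,.09,'foot'),(.066,.09,'clamp'),(.0545,.062,'plate')):
        s=(z>lo)&(z<hi); k,l,st,ce=cv2.connectedComponentsWithStats(s.astype(np.uint8)); 
        j=1+np.argmax(st[1:,4]); Q=Z[l==j]; print(n,nm,cv2.minAreaRect(Q[:,:2].astype(np.float32)),np.median(Q[:,2]))
a=cv2.imread('pics/top_c0.png');b=cv2.imread('pics/top_c1.png');c=cv2.imread('pics/side_c0.png');e=cv2.imread('pics/side_c1.png')
o=np.zeros((600,800,3),np.uint8)
for im,(y,x) in ((a,(0,0)),(b,(0,400)),(c,(300,0)),(e,(300,400))):
    im=cv2.resize(im,(400,300) if 0 else None,fx=.74,fy=.74); im=im[:300,:400]; o[y:y+im.shape[0],x:x+im.shape[1]]=im
cv2.imwrite('pics/comb.png',o)
E
```

```text
top comp px [373.42105263 202.32631579] 95 zmax 0.111 top mean [ 0.5451 -0.2234  0.1071] 44
top comp px [331.2987013  212.02597403] 77 zmax 0.0944 top mean [ 0.5241 -0.1261  0.0912] 58
top comp px [351.5        208.13636364] 22 zmax 0.0803 top mean [ 0.5353 -0.1749  0.077 ] 15
rack top ((0.5352218747138977, -0.17557448148727417), (0.050511255860328674, 0.15118654072284698), 12.124573707580566) 0.0572974464949732
top foot ((0.5474929809570312, 0.19349858164787292), (0.15113499760627747, 0.1088247150182724), 18.747873306274414) 0.05673405592239844
top clamp ((0.5920034646987915, 0.20859003067016602), (0.030692672356963158, 0.060081563889980316), 20.350385665893555) 0.07085906885482363
top plate ((0.5465545058250427, 0.19293001294136047), (0.13923954963684082, 0.07027580589056015), 18.859697341918945) 0.057117223644672754
side comp px [344.0877193 232.4122807] 114 zmax 0.1062 top mean [ 0.6225 -0.1595  0.1041] 36
side comp px [286.26666667 232.        ] 30 zmax 0.0773 top mean [ 0.5268 -0.05    0.0751] 20
side comp px [307.99145299 246.76923077] 117 zmax 0.0961 top mean [ 0.526  -0.1269
[... 221 characters left out ...]
60759494] 158 zmax 0.113 top mean [ 0.5475 -0.2245  0.1089] 43
side comp px [289.93055556 269.26388889] 72 zmax 0.0779 top mean [ 0.4503 -0.1419  0.0749] 49
rack top ((0.5430082678794861, -0.1684756577014923), (0.14112453162670135, 0.19341494143009186), 46.0184211730957) 0.05896628824586603
side foot ((0.5498562455177307, 0.1931942105293274), (0.15389983355998993, 0.11068999022245407), 18.69511604309082) 0.0583777980971123
side clamp ((0.5952123999595642, 0.20718249678611755), (0.03189053386449814, 0.0598001554608345), 20.72538185119629) 0.07290230773838985
side plate ((0.5462360978126526, 0.20164307951927185), (0.1496252566576004, 0.09165757894515991), 19.12419891357422) 0.05903499497537423
```

View pics/comb.png

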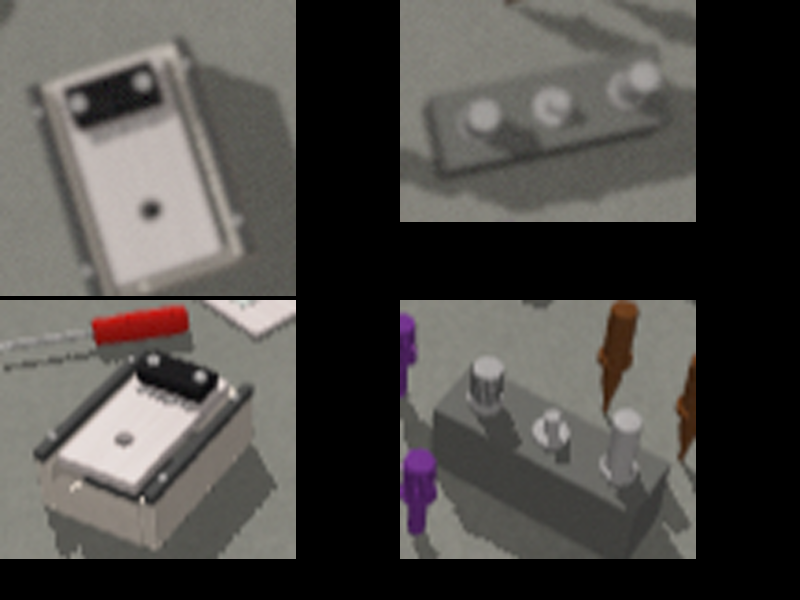

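```bash
cat >> h.py <<'E'
def Rdown(az): # tool y at azimuth az(deg), z down
    a=np.radians(az); y=np.array([np.cos(a),np.sin(a),0]); z=np.array([0,0,-1.]); return np.c_[np.cross(y,z),y,z]
def plan(*targets,az=12.1):
    s=arm.observe(); R0=R.from_rotvec(s['eef_rot']).as_matrix(); p=np.array(s['ee_pos'])
    print('pos',p.round(4),'tilt',R0[:,2].round(3),'yaz',np.degrees(np.arctan2(R0[1,1],R0[0,1])).round(2),'F',np.round(s['force'],1),'open',round(float(s['opening']),4),'t',s['clock'])
    for t in targets:
        print('->',t,'offset',(R0.T@(np.array(t)-p)/.06).round(3),'twist',(np.degrees(R.from_matrix(R0.T@Rdown(az)).as_rotvec())/5).round(2))
E
python3 - <<'E'
from h import *
plan((.52,.2,.24),(.5457,-.2241,.20))
for n in ('top','side'):
    p=np.load(f'{n}0.npz')['p'];m=arm.camera_model(n)
    u,v=np.round(project(m,[.5195,.1837,.058])[0]).astype(int); print(n,u,v)
    g=p[v-8:v+9,u-9:u+10].mean(2).astype(int); print(g)
    c=p[v-10:v+11,u-10:u+11].mean(2).astype(np.float32); w=np.clip(140-c,0,None)
    if n=='side': w=np.clip(np.percentile(c,60)*.8-c,0,None)
    k,l,st,ce=cv2.connectedComponentsWithStats((w>0).astype(np.uint8)); j=l[10,10]; print('label',j,st[j] if j else 0)
    if j==0: j=1+np.argmin([np.hypot(*(q-10)) for q in ce[1:]])
    w=w*(l==j); yy,xx=np.mgrid[:21,:21]; cu=(w*xx).sum()/w.sum()+u-10; cv_=(w*yy).sum()/w.sum()+v-10
    print('weighted',cu,cv_,onplane(m,[cu,cv_],.058),'binary',onplane(m,ce[j]+[u-10,v-10],.058))
E
```

```text
pos [0.236  0.6851 0.2415] tilt [-0.    -0.001 -1.   ] yaz 71.0 F [0.7 0.1 0.5] open 0.0853 t 0.1
-> (0.52, 0.2, 0.24) offset [-7.107 -6.103  0.035] twist [-1.000e-02  1.000e-02  1.178e+01]
-> (0.5457, -0.2241, 0.2) offset [ -9.814 -12.646   0.711] twist [-1.000e-02  1.000e-02  1.178e+01]
top 200 216
[[188 186 187 186 185 185 186 187 186 187 184 187 186 188 187 186 186 185
  188]
 [186 185 186 187 186 185 189 190 186 187 186 187 186 186 186 186 186 185
  185]
 [186 187 185 187 187 185 186 187 189 185 185 185 188 186 186 186 188 185
  185]
 [186 188 187 184 186 187 186 188 186 187 187 190 187 187 186 187 187 188
  184]
 [184 186 187 189 185 187 188 185 182 180 182 183 186 187 189 185 187 186
  187]
 [189 184 188 186 187 183 184 175 166 160 162 170 181 186 187 187 186 186
  186]
 [187 186 186 187 187 187 178 159 137 126 124 141 162 180 186 188 188 186
  187]
 [188 186 185 187 186 182 162 133 101  79  80  99 139 172 184 188 188 186
  186]
 [189 186 186 188 189 181 154 117  76  58  48  78 131 168 184 186 185 188
  185]
 [189 187 186 186 187 180 156 115  80  57  52  86 136 171 186 188 187
[... 1575 characters left out ...]
20 220 221 222 220 208 222 221 219 218 218 217 218 219
  220]
 [219 219 220 219 220 221 222 222 223 222 222 220 218 219 218 219 220 220
  218]
 [219 219 220 218 222 222 222 221 222 222 221 218 219 219 220 221 221 219
  206]
 [219 219 220 221 222 222 222 223 221 221 219 219 220 220 222 221 220 207
  156]
 [209 220 221 221 222 223 223 222 221 219 219 220 221 222 222 221 207 156
  114]
 [166 190 211 221 223 223 222 221 220 219 222 222 222 222 221 208 156 115
   96]
 [134 145 167 183 194 212 221 219 220 221 221 223 223 221 218 168 116 106
   62]]
label 2 [ 8  8  5  4 14]
weighted 227.9870434225852 192.46014313021297 [[0.52002551 0.18347031 0.058     ]] binary [[0.52052202 0.18405105 0.058     ]]
```

>>> arm_command(
  offset=[
    [-7.1, -6.1, 0],
    [-7.1, -6.1, 0],
    [-7.1, -6.1, 0],
    [-7.1, -6.1, 0],
    [-7.1, -6.1, 0],
    [-7.1, -6.1, 0],
    [-7.1, -6.1, 0],
    [-7.1, -6.1, 0],
  ],
  twist=[
    [0, 0, 11.8],
    [0, 0, 11.8],
    [0, 0, 11.8],
    [0, 0, 11.8],
    [0, 0, 11.8],
    [0, 0, 11.8],
    [0, 0, 11.8],
    [0, 0, 11.8],
  ],
  grip=[50, 50, 50, 50, 50, 50, 50, 50],
  force=60,
)

```text
clock: 1.1
ee_pos: [0.4892, 0.2522, 0.2422]
eef_rot: [1.977, 2.442, -0.0]
force: [1.2, 0.4, 0.1]
opening: 0.0432
grip_force: 0.0
```

```bash
python3 - <<'E'
from h import *
plan((.5457,-.2241,.17))
E
```

```text
pos [0.4892 0.2522 0.2422] tilt [-0. -0. -1.] yaz 12.02 F [1.2 0.4 0.1] open 0.0432 t 1.1
-> (0.5457, -0.2241, 0.17) offset [-7.96  -0.732  1.204] twist [-0.    0.   -0.02]
```

>>> arm_command(
  offset=[
    [-7.96, -0.73, 0.8],
    [-7.96, -0.73, 0.8],
    [-7.96, -0.73, 0.8],
    [-7.96, -0.73, 0.8],
    [-7.96, -0.73, 0.8],
    [-7.96, -0.73, 0.8],
    [-7.96, -0.73, 0.8],
    [-7.96, -0.73, 0.8],
  ],
  twist=[
    [0, 0, 0],
    [0, 0, 0],
    [0, 0, 0],
    [0, 0, 0],
    [0, 0, 0],
    [0, 0, 0],
    [0, 0, 0],
    [0, 0, 0],
  ],
  grip=[50, 50, 50, 50, 50, 50, 50, 50],
)

```text
clock: 2.1
ee_pos: [0.5446, -0.2255, 0.1938]
eef_rot: [1.98, 2.439, -0.001]
force: [0.1, 0.6, 0.6]
opening: 0.0428
grip_force: 0.0
```

>>> arm_command(
  offset=[
    [0, 0, 0],
  ],
  twist=[
    [0, 0, 0],
  ],
  grip=[50],
)

```text
clock: 2.22
ee_pos: [0.5442, -0.2266, 0.1938]
eef_rot: [1.984, 2.435, -0.003]
force: [-1.0, -0.3, -0.3]
opening: 0.0422
grip_force: 0.0
```

```bash
python3 - <<'E'
from h import *
plan((.5457,-.2241,.082))
E
```

```text
pos [ 0.5442 -0.2266  0.1938] tilt [-0.001 -0.002 -1.   ] yaz 11.65 F [-1.  -0.3 -0.3] open 0.0422 t 2.225
-> (0.5457, -0.2241, 0.082) offset [0.039 0.034 1.863] twist [-0.01  0.02 -0.09]
```

>>> arm_command(
  offset=[
    [0.03, 0.03, 0.8],
    [0.03, 0.03, 1.3],
    [0.03, 0.03, 1.3],
    [0.03, 0.03, 1.3],
  ],
  twist=[
    [0, 0, 0],
    [0, 0, 0],
    [0, 0, 0],
    [0, 0, 0],
  ],
  grip=[50, 50, 50, 50],
)

```text
clock: 2.72
ee_pos: [0.5469, -0.2198, 0.1172]
eef_rot: [1.976, 2.442, 0.001]
force: [0.5, -0.4, -0.2]
opening: 0.0429
grip_force: 0.0
```

```bash
python3 - <<'E'
from h import *
plan((.5457,-.2241,.082))
p,d,m=cloud('side'); cv2.imwrite('pics/s1.png',cv2.resize(p[170:300,250:430,::-1],None,fx=4,fy=4))
E
```

```text
pos [ 0.5469 -0.2198  0.1172] tilt [ 0.001 -0.    -1.   ] yaz 12.03 F [ 0.5 -0.4 -0.2] open 0.0429 t 2.725
-> (0.5457, -0.2241, 0.082) offset [-0.065 -0.034  0.587] twist [ 0.01  0.   -0.01]
```

View pics/s1.png

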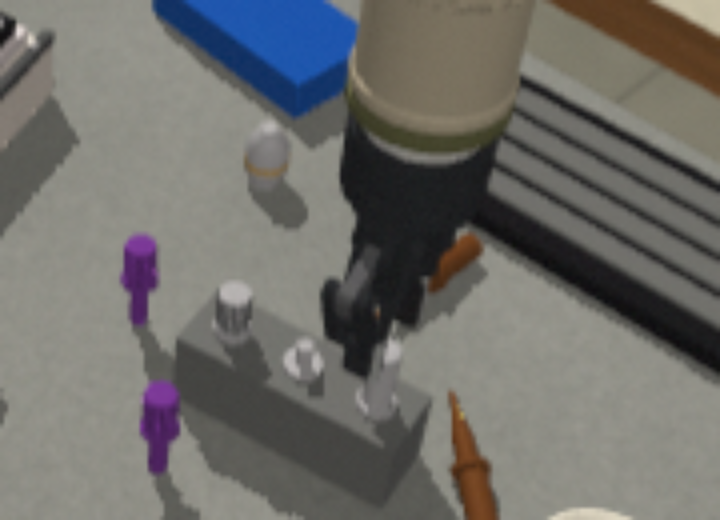

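The gripper is over the drift: the near finger is at crop (355,365) and the drift handle at (385,370). Both brown look-alikes, which stood on their tips, now lie on the bench beyond the rack and to its right. I'll steer clear of them. Let the arm settle, then check the pose.

>>> arm_command(
  offset=[
    [0, 0, 0],
    [0, 0, 0],
  ],
  twist=[
    [0, 0, 0],
    [0, 0, 0],
  ],
  grip=[50, 50],
)

```text
clock: 3.02
ee_pos: [0.5468, -0.2203, 0.1172]
eef_rot: [1.976, 2.44, 0.001]
force: [-0.5, -0.0, -0.9]
opening: 0.0427
grip_force: 0.0
```

```bash
python3 - <<'E'
from h import *
plan((.5457,-.2241,.082))
for n in('side','top'):
    p,d,m=cloud(n); cv2.imwrite(f'pics/{n}2.png',p[:,:,::-1]); W=world(m,d)
    o=np.load(f'{n}0.npz')
    hsv=cv2.cvtColor(p,cv2.COLOR_RGB2HSV); s=((hsv[...,0]<16)&(hsv[...,1]>150)&(W[...,0]>.4)&(W[...,0]<.75)&(W[...,1]<0)&(W[...,2]<.2)).astype(np.uint8)
    k,l,st,ce=cv2.connectedComponentsWithStats(s)
    for j in range(1,k):
        if st[j,4]>15: Q=W[l==j]; print(n,'brown',st[j],Q.min(0).round(3),Q.max(0).round(3))
E
```

```text
pos [ 0.5468 -0.2203  0.1172] tilt [ 0.001 -0.    -1.   ] yaz 12.0 F [-0.5 -0.  -0.9] open 0.0427 t 3.025
-> (0.5457, -0.2241, 0.082) offset [-0.058 -0.031  0.587] twist [ 0.02  0.01 -0.02]
side brown [358 229  12  14  71] [ 0.686 -0.17   0.006] [ 0.736 -0.156  0.026]
side brown [363 269  12  37 202] [ 0.548 -0.316  0.004] [ 0.616 -0.237  0.026]
top brown [336 137   6  27  90] [ 0.662 -0.165  0.014] [ 0.732 -0.151  0.025]
```

>>> arm_command(
  offset=[
    [-0.06, -0.03, 0],
    [-0.06, -0.03, 0],
    [-0.06, -0.03, 0.3],
    [-0.06, -0.03, 0.58],
    [-0.06, -0.03, 0.58],
    [-0.06, -0.03, 0.58],
  ],
  twist=[
    [0, 0, 0],
    [0, 0, 0],
    [0, 0, 0],
    [0, 0, 0],
    [0, 0, 0],
    [0, 0, 0],
  ],
  grip=[50, 50, 50, 50, 50, 50],
)

```text
clock: 3.88
ee_pos: [0.5452, -0.2242, 0.0811]
eef_rot: [-1.977, -2.441, 0.001]
force: [0.7, -0.0, 1.0]
opening: 0.043
grip_force: 0.0
```

```bash
python3 - <<'E'
from h import *
plan((.5457,-.2241,.082))
E
```

```text
pos [ 0.5452 -0.2242  0.0811] tilt [-0.001  0.    -1.   ] yaz 11.98 F [ 0.7 -0.   1. ] open 0.043 t 3.875
-> (0.5457, -0.2241, 0.082) offset [ 0.001  0.008 -0.015] twist [-0.01 -0.   -0.02]
```

Grip.

>>> arm_command(
  offset=[
    [0, 0, 0],
    [0, 0, 0],
    [0, 0, 0],
    [0, 0, 0],
    [0, 0, 0],
    [0, 0, 0],
  ],
  twist=[
    [0, 0, 0],
    [0, 0, 0],
    [0, 0, 0],
    [0, 0, 0],
    [0, 0, 0],
    [0, 0, 0],
  ],
  grip=[15, 10, 10, 10, 10, 10],
  force=100,
)

```text
clock: 4.62
ee_pos: [0.5457, -0.2243, 0.0821]
eef_rot: [1.977, 2.44, 0.001]
force: [-0.3, 0.1, 5.7]
opening: 0.0167
grip_force: 97.5
```

```bash
python3 - <<'E'
from h import *
plan((.5457,-.2241,.082),(.5195,.1833,.17))
E
```

```text
pos [ 0.5457 -0.2243  0.0821] tilt [ 0.001 -0.    -1.   ] yaz 11.99 F [-0.3  0.1  5.7] open 0.0167 t 4.625
-> (0.5457, -0.2241, 0.082) offset [0.004 0.001 0.002] twist [ 0.01  0.01 -0.02]
-> (0.5195, 0.1833, 0.17) offset [ 6.736  0.985 -1.467] twist [ 0.01  0.01 -0.02]
```

>>> arm_command(
  offset=[
    [0, 0, -0.2],
    [0, 0, -0.8],
    [0, 0, -1.6],
    [0, 0, -1.8],
    [0, 0, -1.8],
    [0.3, 0, -1.8],
    [1, 0.1, -1.8],
    [2, 0.3, -1.8],
  ],
  twist=[
    [0, 0, 0],
    [0, 0, 0],
    [0, 0, 0],
    [0, 0, 0],
    [0, 0, 0],
    [0, 0, 0],
    [0, 0, 0],
    [0, 0, 0],
  ],
  grip=[10, 10, 10, 10, 10, 10, 10, 10],
)

```text
clock: 5.62
ee_pos: [0.5366, -0.1021, 0.188]
eef_rot: [-1.979, -2.437, 0.003]
force: [0.8, 0.8, -1.8]
opening: 0.0169
grip_force: 98.9
```

```bash
python3 - <<'E'
from h import *
plan((.5195,.1833,.16))
E
```

```text
pos [ 0.5366 -0.1021  0.188 ] tilt [-0.003 -0.    -1.   ] yaz 11.84 F [ 0.8  0.8 -1.8] open 0.0169 t 5.625
-> (0.5195, 0.1833, 0.16) offset [4.713 0.698 0.467] twist [-0.03 -0.   -0.05]
```

>>> arm_command(
  offset=[
    [0.8, 0.1, 0],
    [1.7, 0.25, 0],
    [2.6, 0.4, 0.1],
    [3.5, 0.55, 0.3],
    [4.2, 0.65, 0.45],
    [4.7, 0.7, 0.45],
    [4.7, 0.7, 0.45],
    [4.7, 0.7, 0.45],
  ],
  twist=[
    [0, 0, 0],
    [0, 0, 0],
    [0, 0, 0],
    [0, 0, 0],
    [0, 0, 0],
    [0, 0, 0],
    [0, 0, 0],
    [0, 0, 0],
  ],
  grip=[10, 10, 10, 10, 10, 10, 10, 10],
)

```text
clock: 6.62
ee_pos: [0.5194, 0.1812, 0.1616]
eef_rot: [-1.976, -2.441, 0.003]
force: [0.4, -0.4, -1.9]
opening: 0.0168
grip_force: 98.8
```

```bash
python3 - <<'E'
from h import *
plan((.5195,.1833,.146))
for n in ('top','side'):
    p,d,m=cloud(n); np.savez(f'{n}3.npz',p=p,d=d)
p=np.load('side3.npz')['p']; cv2.imwrite('pics/s3.png',cv2.resize(p[130:230,175:295,::-1],None,fx=5,fy=5,interpolation=cv2.INTER_CUBIC))
E
```

```text
pos [0.5194 0.1812 0.1616] tilt [-0.002 -0.001 -1.   ] yaz 12.01 F [ 0.4 -0.4 -1.9] open 0.0168 t 6.625
-> (0.5195, 0.1833, 0.146) offset [0.034 0.009 0.259] twist [-0.02  0.01 -0.02]
```

View pics/s3.png

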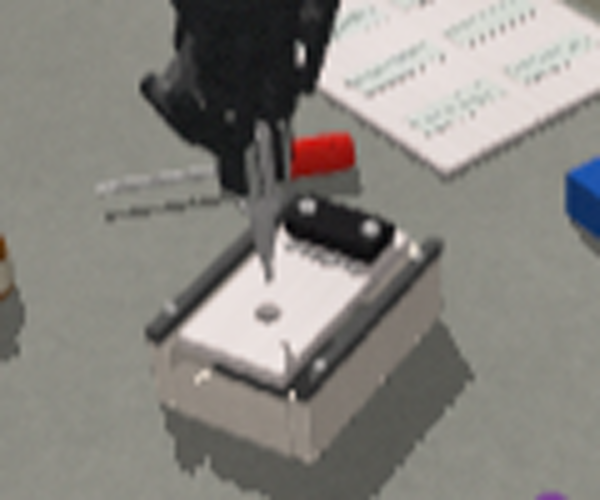

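The drift hangs upright, tip at crop (268,282), just above the plate hole at (267,312). I'll start probing, first toward tool −x.

>>> arm_command(
  offset=[
    [-0.033, 0.01, 0],
    [-0.033, 0.01, 0.2],
    [-0.033, 0.01, 0.4],
    [-0.033, 0.01, 0.5],
    [-0.033, 0.01, 0.54],
    [-0.033, 0.01, 0.54],
  ],
  twist=[
    [0, 0, 0],
    [0, 0, 0],
    [0, 0, 0],
    [0, 0, 0],
    [0, 0, 0],
    [0, 0, 0],
  ],
  grip=[10, 10, 10, 10, 10, 10],
)

```text
clock: 7.48
ee_pos: [0.5215, 0.1797, 0.1299]
eef_rot: [-1.977, -2.441, 0.0]
force: [0.3, -0.3, -1.2]
opening: 0.017
grip_force: 98.8
```

```bash
python3 - <<'E'
from h import *
plan((.5195,.1833,.129))
m=arm.camera_model('side'); print(project(m,[[.5194,.1812,.0836],[.5195,.1833,.058]]))
E
```

```text
pos [0.5215 0.1797 0.1299] tilt [-0. -0. -1.] yaz 11.99 F [ 0.3 -0.3 -1.2] open 0.017 t 7.475
-> (0.5195, 0.1833, 0.129) offset [ 0.066 -0.021  0.016] twist [-0.    0.   -0.02]
[[227.61410258 186.05967877]
 [227.87780711 192.56970694]]
```

>>> arm_command(
  offset=[
    [0, -0.01, 0.04],
    [0, -0.01, 0.08],
    [0, -0.01, 0.12],
    [0, -0.01, 0.12],
  ],
  twist=[
    [0, 0, 0],
    [0, 0, 0],
    [0, 0, 0],
    [0, 0, 0],
  ],
  grip=[10, 10, 10, 10],
)

```text
clock: 7.98
ee_pos: [0.5209, 0.1796, 0.1227]
eef_rot: [-1.977, -2.441, 0.0]
force: [-0.1, -0.4, -2.0]
opening: 0.0169
grip_force: 98.8
```

>>> arm_command(
  offset=[
    [0, 0, 0.04],
    [0, 0, 0.07],
    [0, 0, 0.07],
  ],
  twist=[
    [0, 0, 0],
    [0, 0, 0],
    [0, 0, 0],
  ],
  grip=[10, 10, 10],
)

```text
clock: 8.35
ee_pos: [0.5209, 0.1797, 0.1185]
eef_rot: [-1.977, -2.441, 0.0]
force: [-1.1, 1.2, -1.9]
opening: 0.0167
grip_force: 98.8
```

>>> arm_command(
  offset=[
    [0, 0, 0.04],
    [0, 0, 0.08],
    [0, 0, 0.1],
    [0, 0, 0.1],
  ],
  twist=[
    [0, 0, 0],
    [0, 0, 0],
    [0, 0, 0],
    [0, 0, 0],
  ],
  grip=[10, 10, 10, 10],
)

```text
clock: 8.85
ee_pos: [0.5208, 0.1801, 0.1126]
eef_rot: [-1.976, -2.441, -0.0]
force: [-1.2, 4.9, -0.7]
opening: 0.0164
grip_force: 99.1
```

>>> arm_command(
  offset=[
    [-0.01, 0, 0.03],
    [-0.02, 0, 0.06],
    [-0.025, 0, 0.08],
    [-0.025, 0, 0.08],
  ],
  twist=[
    [0, 0, 0],
    [0, 0, 0],
    [0, 0, 0],
    [0, 0, 0],
  ],
  grip=[10, 10, 10, 10],
)

```text
clock: 9.35
ee_pos: [0.5214, 0.178, 0.1078]
eef_rot: [1.977, 2.441, 0.0]
force: [-0.0, 3.9, -0.4]
opening: 0.0166
grip_force: 99.3
```

>>> arm_command(
  offset=[
    [-0.01, 0, 0.03],
    [-0.02, 0, 0.06],
    [-0.025, 0, 0.08],
    [-0.025, 0, 0.08],
  ],
  twist=[
    [0, 0, 0],
    [0, 0, 0],
    [0, 0, 0],
    [0, 0, 0],
  ],
  grip=[10, 10, 10, 10],
)

```text
clock: 9.85
ee_pos: [0.5217, 0.1766, 0.1029]
eef_rot: [1.977, 2.441, 0.0]
force: [-0.5, 4.7, 0.5]
opening: 0.0168
grip_force: 99.3
```

>>> arm_command(
  offset=[
    [-0.01, 0, 0.03],
    [-0.02, 0, 0.06],
    [-0.02, 0, 0.08],
    [-0.02, 0, 0.08],
  ],
  twist=[
    [0, 0, 0],
    [0, 0, 0],
    [0, 0, 0],
    [0, 0, 0],
  ],
  grip=[10, 10, 10, 10],
)

```text
clock: 10.35
ee_pos: [0.522, 0.1755, 0.0982]
eef_rot: [1.977, 2.441, 0.0]
force: [1.3, 4.4, -0.8]
opening: 0.0168
grip_force: 99.3
```

>>> arm_command(
  offset=[
    [-0.01, 0.005, 0.03],
    [-0.02, 0.01, 0.05],
    [-0.02, 0.01, 0.06],
    [-0.02, 0.01, 0.06],
  ],
  twist=[
    [0, 0, 0],
    [0, 0, 0],
    [0, 0, 0],
    [0, 0, 0],
  ],
  grip=[10, 10, 10, 10],
)

```text
clock: 10.85
ee_pos: [0.5224, 0.1744, 0.0946]
eef_rot: [-1.977, -2.441, 0.0]
force: [-0.2, 5.4, 1.2]
opening: 0.0168
grip_force: 99.3
```

>>> arm_command(
  offset=[
    [-0.01, 0.0, 0.02],
    [-0.01, 0.0, 0.04],
    [-0.01, 0.0, 0.06],
    [-0.01, 0.0, 0.06],
  ],
  twist=[
    [0, 0, 0],
    [0, 0, 0],
    [0, 0, 0],
    [0, 0, 0],
  ],
  grip=[10, 10, 10, 10],
)

```text
clock: 11.35
ee_pos: [0.5222, 0.1745, 0.0912]
eef_rot: [-1.976, -2.441, 0.0]
force: [-1.6, 6.4, 4.8]
opening: 0.0168
grip_force: 99.6
```

>>> arm_command(
  offset=[
    [0.01, 0.0, 0],
    [0.01, 0.0, 0.02],
    [0.01, 0.0, 0.04],
    [0.01, 0.0, 0.04],
  ],
  twist=[
    [0, 0, 0],
    [0, 0, 0],
    [0, 0, 0],
    [0, 0, 0],
  ],
  grip=[10, 10, 10, 10],
)

```text
clock: 11.85
ee_pos: [0.522, 0.1748, 0.0886]
eef_rot: [-1.976, -2.441, 0.001]
force: [-1.5, 6.3, 3.2]
opening: 0.0172
grip_force: 99.4
```

>>> arm_command(
  offset=[
    [0.01, -0.005, 0.01],
    [0.01, -0.005, 0.03],
    [0.01, -0.005, 0.045],
    [0.01, -0.005, 0.045],
  ],
  twist=[
    [0, 0, 0],
    [0, 0, 0],
    [0, 0, 0],
    [0, 0, 0],
  ],
  grip=[10, 10, 10, 10],
)

```text
clock: 12.35
ee_pos: [0.5219, 0.175, 0.086]
eef_rot: [-1.977, -2.441, 0.001]
force: [-0.2, 5.0, 3.4]
opening: 0.017
grip_force: 99.4
```

```bash
python3 - <<'E'
from h import *
plan((.5195,.1833,.129))
p,d,m=cloud('side'); cv2.imwrite('pics/s4.png',cv2.resize(p[130:230,175:295,::-1],None,fx=5,fy=5,interpolation=cv2.INTER_CUBIC))
E
```

```text
pos [0.5219 0.175  0.086 ] tilt [-0.001  0.    -1.   ] yaz 12.0 F [-0.2  5.   3.4] open 0.017 t 12.35
-> (0.5195, 0.1833, 0.129) offset [ 0.143 -0.01  -0.717] twist [-0.01 -0.   -0.02]
```

View pics/s4.png

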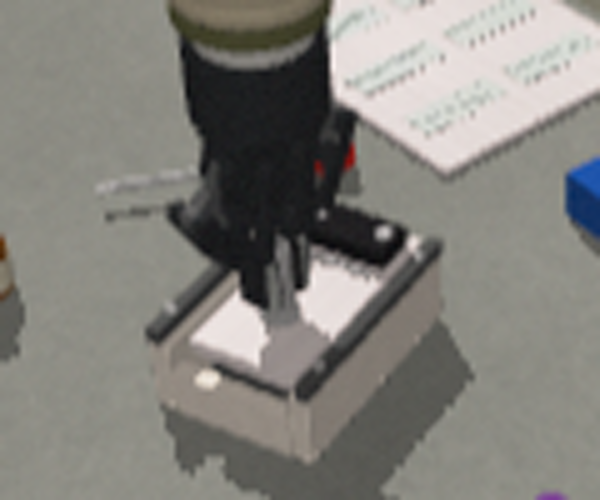

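The drift is down through both holes: the crop shows the shank near (282,300) with its collar nearly on the plate. One more small push, then out.

>>> arm_command(
  offset=[
    [0.01, 0, 0.02],
    [0.01, 0, 0.025],
    [0.01, 0, 0.025],
    [0.01, 0, 0.025],
  ],
  twist=[
    [0, 0, 0],
    [0, 0, 0],
    [0, 0, 0],
    [0, 0, 0],
  ],
  grip=[10, 10, 10, 10],
)

```text
clock: 12.9
ee_pos: [0.5219, 0.1753, 0.0844]
eef_rot: [-1.977, -2.441, 0.001]
force: [-1.5, 3.0, 3.3]
opening: 0.0168
grip_force: 99.4
```

>>> arm_command(
  offset=[
    [0.01, -0.005, 0],
    [0.01, -0.005, -0.1],
    [0.01, -0.005, -0.5],
    [0.01, -0.005, -1.1],
    [0.01, -0.005, -1.7],
    [0.01, -0.005, -1.75],
    [0.01, -0.005, -1.75],
  ],
  twist=[
    [0, 0, 0],
    [0, 0, 0],
    [0, 0, 0],
    [0, 0, 0],
    [0, 0, 0],
    [0, 0, 0],
    [0, 0, 0],
  ],
  grip=[10, 10, 10, 10, 10, 10, 10],
)

```text
clock: 13.78
ee_pos: [0.5213, 0.1758, 0.1892]
eef_rot: [-1.977, -2.441, 0.001]
force: [-0.1, -0.6, -2.0]
opening: 0.0172
grip_force: 98.6
```

```bash
python3 - <<'E'
from h import *
plan((.5457,-.2243,.19))
E
```

```text
pos [0.5213 0.1758 0.1892] tilt [-0. -0. -1.] yaz 11.99 F [-0.1 -0.6 -2. ] open 0.0172 t 13.775
-> (0.5457, -0.2243, 0.19) offset [-6.607 -0.987 -0.012] twist [-0.    0.   -0.02]
```

>>> arm_command(
  offset=[
    [-0.5, -0.07, 0],
    [-1.4, -0.2, 0],
    [-2.3, -0.35, 0],
    [-3.2, -0.48, 0],
    [-4.1, -0.61, 0],
    [-5, -0.75, 0],
    [-5.8, -0.87, 0],
    [-6.4, -0.96, 0],
  ],
  twist=[
    [0, 0, 0],
    [0, 0, 0],
    [0, 0, 0],
    [0, 0, 0],
    [0, 0, 0],
    [0, 0, 0],
    [0, 0, 0],
    [0, 0, 0],
  ],
  grip=[10, 10, 10, 10, 10, 10, 10, 10],
)

```text
clock: 14.78
ee_pos: [0.544, -0.214, 0.1878]
eef_rot: [-1.978, -2.438, 0.002]
force: [0.8, 0.4, -1.9]
opening: 0.0165
grip_force: 98.6
```

>>> arm_command(
  offset=[
    [-0.2, -0.03, 0],
    [-0.2, -0.03, 0],
    [-0.2, -0.03, 0],
  ],
  twist=[
    [0, 0, 0],
    [0, 0, 0],
    [0, 0, 0],
  ],
  grip=[10, 10, 10],
)

```text
clock: 15.15
ee_pos: [0.5457, -0.2219, 0.1888]
eef_rot: [-1.974, -2.442, -0.0]
force: [-0.3, 0.1, -1.7]
opening: 0.0169
grip_force: 98.6
```

```bash
python3 - <<'E'
from h import *
plan((.5457,-.2243,.14),(.5457,-.2243,.083))
E
```

```text
pos [ 0.5457 -0.2219  0.1888] tilt [-0.001  0.001 -1.   ] yaz 12.09 F [-0.3  0.1 -1.7] open 0.0169 t 15.15
-> (0.5457, -0.2243, 0.14) offset [-0.041 -0.008  0.814] twist [-0.01 -0.02 -0.  ]
-> (0.5457, -0.2243, 0.083) offset [-0.042 -0.007  1.764] twist [-0.01 -0.02 -0.  ]
```

>>> arm_command(
  offset=[
    [-0.04, -0.01, 0.3],
    [-0.04, -0.01, 0.7],
    [-0.04, -0.01, 0.8],
    [-0.04, -0.01, 0.8],
  ],
  twist=[
    [0, 0, 0],
    [0, 0, 0],
    [0, 0, 0],
    [0, 0, 0],
  ],
  grip=[10, 10, 10, 10],
)

```text
clock: 15.65
ee_pos: [0.5456, -0.2257, 0.1409]
eef_rot: [-1.976, -2.441, 0.001]
force: [-0.3, -0.6, -1.5]
opening: 0.017
grip_force: 98.6
```

```bash
python3 - <<'E'
from h import *
plan((.5457,-.2243,.083))
E
```

```text
pos [ 0.5456 -0.2257  0.1409] tilt [-0.001  0.    -1.   ] yaz 12.02 F [-0.3 -0.6 -1.5] open 0.017 t 15.65
-> (0.5457, -0.2243, 0.083) offset [0.021 0.008 0.965] twist [-0.01 -0.01 -0.02]
```

>>> arm_command(
  offset=[
    [0.022, 0.008, 0.1],
    [0.022, 0.008, 0.3],
    [0.022, 0.008, 0.5],
    [0.022, 0.008, 0.7],
    [0.022, 0.008, 0.85],
    [0.022, 0.008, 0.92],
    [0.022, 0.008, 0.92],
  ],
  twist=[
    [0, 0, 0],
    [0, 0, 0],
    [0, 0, 0],
    [0, 0, 0],
    [0, 0, 0],
    [0, 0, 0],
    [0, 0, 0],
  ],
  grip=[10, 10, 10, 10, 10, 10, 10],
)

```text
clock: 16.52
ee_pos: [0.5459, -0.2248, 0.086]
eef_rot: [-1.977, -2.441, 0.0]
force: [0.1, 0.1, -2.0]
opening: 0.017
grip_force: 98.6
```

>>> arm_command(
  offset=[
    [0, 0, 0.03],
    [0, 0, 0.05],
    [0, 0, 0.05],
    [0, 0, 0.05],
    [0, 0, 0.05],
    [0, 0, 0.05],
  ],
  twist=[
    [0, 0, 0],
    [0, 0, 0],
    [0, 0, 0],
    [0, 0, 0],
    [0, 0, 0],
    [0, 0, 0],
  ],
  grip=[10, 10, 10, 50, 50, 50],
)

```text
clock: 17.27
ee_pos: [0.5461, -0.2248, 0.0834]
eef_rot: [1.977, 2.441, 0.0]
force: [0.7, -0.1, 0.5]
opening: 0.0425
grip_force: 0.0
```

>>> arm_command(
  offset=[
    [0, 0, -0.3],
    [0, 0, -1.0],
    [0, 0, -1.4],
    [0, 0, -1.4],
  ],
  twist=[
    [0, 0, 0],
    [0, 0, 0],
    [0, 0, 0],
    [0, 0, 0],
  ],
  grip=[50, 50, 50, 50],
)

```text
clock: 17.77
ee_pos: [0.547, -0.2252, 0.1702]
eef_rot: [1.975, 2.438, 0.003]
force: [-0.0, 0.5, 0.5]
opening: 0.0428
grip_force: 0.0
```

```bash
python3 - <<'E'
from h import *
plan((.5247,-.1263,.165),(.5247,-.1263,.08))
p,d,m=cloud('side'); cv2.imwrite('pics/s5.png',cv2.resize(p[190:310,260:440,::-1],None,fx=4,fy=4))
W=world(m,d); z=W[...,2]; s=(np.hypot(W[...,0]-.546,W[...,1]+.2245)<.016)&(z>.07)&(z<.13); print('drift zmax',z[s].max(),np.percentile(z[s],95))
E
```

```text
pos [ 0.547  -0.2252  0.1702] tilt [ 0.004 -0.001 -1.   ] yaz 11.99 F [-0.   0.5  0.5] open 0.0428 t 17.775
-> (0.5247, -0.1263, 0.165) offset [ 1.69  -0.022  0.083] twist [ 0.05  0.03 -0.02]
-> (0.5247, -0.1263, 0.08) offset [ 1.694 -0.028  1.5  ] twist [ 0.05  0.03 -0.02]
drift zmax 0.11248312967269991 0.10981183082962531
```

View pics/s5.png

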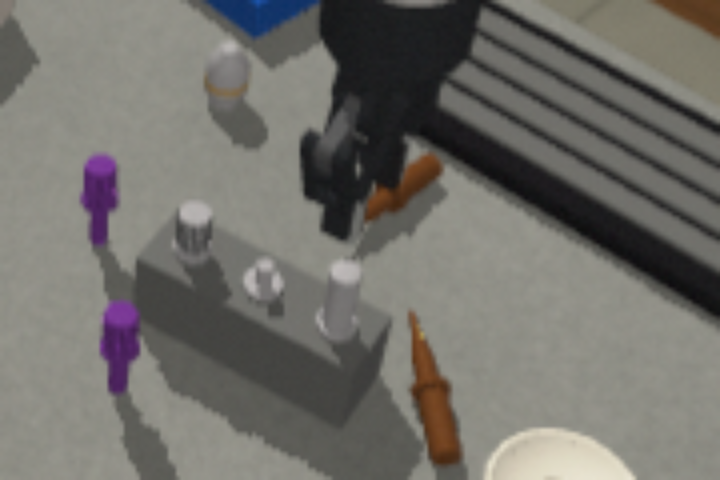

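The drift is back in its hole, collar on the rack, handle at crop (343,295). Now the bolt, whose knob is at crop (195,225).

>>> arm_command(
  offset=[
    [0.8, -0.02, 0],
    [1.5, -0.03, 0.1],
    [1.68, -0.03, 0.3],
    [1.68, -0.03, 0.6],
    [1.68, -0.03, 0.9],
    [1.68, -0.03, 0.9],
    [1.68, -0.03, 0.9],
  ],
  twist=[
    [0, 0, 0],
    [0, 0, 0],
    [0, 0, 0],
    [0, 0, 0],
    [0, 0, 0],
    [0, 0, 0],
    [0, 0, 0],
  ],
  grip=[50, 50, 50, 50, 50, 50, 50],
)

```text
clock: 18.7
ee_pos: [0.5233, -0.1271, 0.1133]
eef_rot: [-1.978, -2.441, 0.001]
force: [1.2, 0.6, 0.4]
opening: 0.0422
grip_force: 0.0
```

```bash
python3 - <<'E'
from h import *
plan((.5247,-.1263,.078))
E
```

```text
pos [ 0.5233 -0.1271  0.1133] tilt [-0. -0. -1.] yaz 11.95 F [1.2 0.6 0.4] open 0.0422 t 18.7
-> (0.5247, -0.1263, 0.078) offset [0.008 0.026 0.589] twist [-0.    0.   -0.03]
```

>>> arm_command(
  offset=[
    [0.008, 0.025, 0.2],
    [0.008, 0.025, 0.45],
    [0.008, 0.025, 0.58],
    [0.008, 0.025, 0.58],
    [0.008, 0.025, 0.58],
    [0.008, 0.025, 0.58],
    [0.008, 0.025, 0.58],
    [0.008, 0.025, 0.58],
  ],
  twist=[
    [0, 0, 0],
    [0, 0, 0],
    [0, 0, 0],
    [0, 0, 0],
    [0, 0, 0],
    [0, 0, 0],
    [0, 0, 0],
    [0, 0, 0],
  ],
  grip=[50, 50, 50, 50, 10, 10, 10, 10],
  force=60,
)

```text
clock: 19.7
ee_pos: [0.5248, -0.1258, 0.0789]
eef_rot: [1.977, 2.441, 0.0]
force: [-0.7, 0.1, 5.1]
opening: 0.0182
grip_force: 58.8
```

>>> arm_command(
  offset=[
    [0, 0, 0],
    [0, 0, -0.2],
    [0, 0, -0.8],
    [0, 0, -1.4],
    [0, 0, -1.4],
    [0, 0, -1.4],
  ],
  twist=[
    [0, 0, 0],
    [0, 0, 0],
    [0, 0, 0],
    [0, 0, 0],
    [0, 0, 0],
    [0, 0, 0],
  ],
  grip=[10, 10, 10, 10, 10, 10],
)

```text
clock: 20.45
ee_pos: [0.5244, -0.1253, 0.1624]
eef_rot: [-1.977, -2.442, -0.0]
force: [-0.6, -0.2, -0.8]
opening: 0.0185
grip_force: 58.8
```

```bash
python3 - <<'E'
from h import *
plan((.5218,.1755,.15))
E
```

```text
pos [ 0.5244 -0.1253  0.1624] tilt [-0.  0. -1.] yaz 12.01 F [-0.6 -0.2 -0.8] open 0.0185 t 20.45
-> (0.5218, 0.1755, 0.15) offset [4.913 1.002 0.209] twist [ 0.   -0.   -0.02]
```

>>> arm_command(
  offset=[
    [0.4, 0.08, 0],
    [1.2, 0.24, 0],
    [2.1, 0.43, 0],
    [3, 0.61, 0],
    [3.9, 0.8, 0.1],
    [4.6, 0.94, 0.2],
    [4.9, 1, 0.2],
    [4.9, 1, 0.2],
  ],
  twist=[
    [0, 0, 0],
    [0, 0, 0],
    [0, 0, 0],
    [0, 0, 0],
    [0, 0, 0],
    [0, 0, 0],
    [0, 0, 0],
    [0, 0, 0],
  ],
  grip=[10, 10, 10, 10, 10, 10, 10, 10],
)

```text
clock: 21.45
ee_pos: [0.5217, 0.175, 0.1496]
eef_rot: [-1.974, -2.443, 0.002]
force: [-0.0, -1.3, -1.6]
opening: 0.0181
grip_force: 58.8
```

>>> arm_command(
  offset=[
    [0, 0, 0.2],
    [0, 0, 0.4],
    [0, 0, 0.4],
  ],
  twist=[
    [0, 0, 0],
    [0, 0, 0],
    [0, 0, 0],
  ],
  grip=[10, 10, 10],
)

```text
clock: 21.82
ee_pos: [0.5217, 0.1729, 0.1253]
eef_rot: [-1.979, -2.439, 0.003]
force: [0.0, 1.5, -0.9]
opening: 0.0178
grip_force: 58.8
```

```bash
python3 - <<'E'
from h import *
plan((.5217,.1754,.115),(.5217,.1754,.079))
p,d,m=cloud('side'); cv2.imwrite('pics/s6.png',cv2.resize(p[130:230,175:295,::-1],None,fx=5,fy=5,interpolation=cv2.INTER_CUBIC))
E
```

```text
pos [0.5217 0.1729 0.1253] tilt [-0.002 -0.001 -1.   ] yaz 11.88 F [ 0.   1.5 -0.9] open 0.0178 t 21.825
-> (0.5217, 0.1754, 0.115) offset [0.04  0.008 0.172] twist [-0.02  0.01 -0.04]
-> (0.5217, 0.1754, 0.079) offset [0.041 0.01  0.772] twist [-0.02  0.01 -0.04]
```

View pics/s6.png

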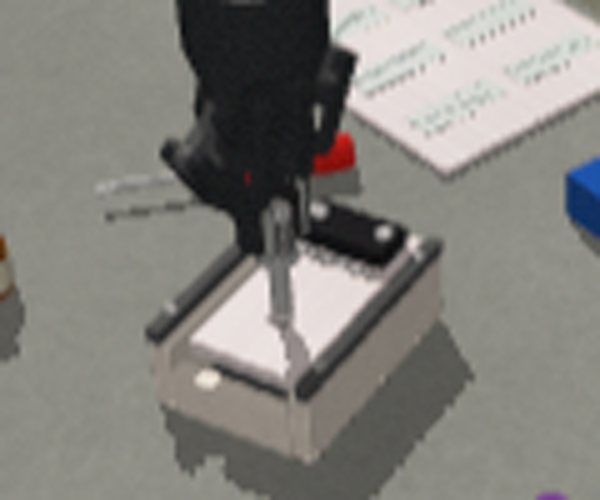

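The bolt hangs upright, lower end at crop (283,322), right over the hole. Settle, then lower gently.

>>> arm_command(
  offset=[
    [0.025, 0.008, 0],
    [0.025, 0.008, 0],
    [0.025, 0.008, 0.05],
  ],
  twist=[
    [0, 0, 0],
    [0, 0, 0],
    [0, 0, 0],
  ],
  grip=[10, 10, 10],
)

```text
clock: 22.25
ee_pos: [0.5226, 0.1761, 0.1238]
eef_rot: [1.977, 2.441, 0.001]
force: [-0.1, 0.1, -1.1]
opening: 0.0181
grip_force: 58.8
```

```bash
python3 - <<'E'
from h import *
plan((.5217,.1754,.115),(.5217,.1754,.079))
E
```

```text
pos [0.5226 0.1761 0.1238] tilt [ 0.001  0.    -1.   ] yaz 12.0 F [-0.1  0.1 -1.1] open 0.0181 t 22.25
-> (0.5217, 0.1754, 0.115) offset [-0.008 -0.018  0.147] twist [ 0.01 -0.   -0.02]
-> (0.5217, 0.1754, 0.079) offset [-0.008 -0.018  0.747] twist [ 0.01 -0.   -0.02]
```

>>> arm_command(
  offset=[
    [-0.01, -0.015, 0.03],
    [-0.01, -0.015, 0.08],
    [-0.01, -0.015, 0.14],
    [-0.01, -0.015, 0.14],
  ],
  twist=[
    [0, 0, 0],
    [0, 0, 0],
    [0, 0, 0],
    [0, 0, 0],
  ],
  grip=[10, 10, 10, 10],
)

```text
clock: 22.75
ee_pos: [0.5215, 0.1751, 0.1147]
eef_rot: [-1.977, -2.441, 0.001]
force: [-0.5, -0.3, -0.8]
opening: 0.0178
grip_force: 58.8
```

>>> arm_command(
  offset=[
    [0, 0, 0.05],
    [0, 0, 0.1],
    [0, 0, 0.15],
    [0, 0, 0.2],
    [0, 0, 0.2],
  ],
  twist=[
    [0, 0, 0],
    [0, 0, 0],
    [0, 0, 0],
    [0, 0, 0],
    [0, 0, 0],
  ],
  grip=[10, 10, 10, 10, 10],
)

```text
clock: 23.38
ee_pos: [0.5215, 0.1751, 0.1028]
eef_rot: [-1.977, -2.441, 0.001]
force: [-0.1, -0.4, -0.9]
opening: 0.0179
grip_force: 58.8
```

Through both. On down to just above home.

>>> arm_command(
  offset=[
    [0, 0, 0.08],
    [0, 0, 0.16],
    [0, 0, 0.24],
    [0, 0, 0.32],
    [0, 0, 0.36],
    [0, 0, 0.36],
  ],
  twist=[
    [0, 0, 0],
    [0, 0, 0],
    [0, 0, 0],
    [0, 0, 0],
    [0, 0, 0],
    [0, 0, 0],
  ],
  grip=[10, 10, 10, 10, 10, 10],
)

```text
clock: 24.12
ee_pos: [0.5216, 0.1751, 0.0813]
eef_rot: [-1.977, -2.441, 0.0]
force: [0.4, 0.7, -1.8]
opening: 0.0181
grip_force: 58.8
```

>>> arm_command(
  offset=[
    [0, 0, 0.02],
    [0, 0, 0.035],
    [0, 0, 0.035],
    [0, 0, 0.035],
    [0, 0, 0.035],
    [0, 0, 0.035],
  ],
  twist=[
    [0, 0, 0],
    [0, 0, 0],
    [0, 0, 0],
    [0, 0, 0],
    [0, 0, 0],
    [0, 0, 0],
  ],
  grip=[10, 10, 10, 50, 50, 50],
)

```text
clock: 24.88
ee_pos: [0.5217, 0.1751, 0.0794]
eef_rot: [1.977, 2.441, 0.0]
force: [-0.3, -0.7, -0.1]
opening: 0.0427
grip_force: 0.0
```

>>> arm_command(
  offset=[
    [0, 0, -0.2],
    [0, 0, -0.8],
    [0, 0, -1.7],
    [0, 0, -2],
    [-1, -0.5, -2.2],
    [-2, -0.5, -2.2],
    [-2, -0.5, -2.2],
    [-2, -0.5, -2.2],
  ],
  twist=[
    [0, 0, 0],
    [0, 0, 0],
    [0, 0, 0],
    [0, 0, 0],
    [0, 0, 0],
    [0, 0, 0],
    [0, 0, 0],
    [0, 0, 0],
  ],
  grip=[50, 50, 50, 50, 50, 50, 50, 50],
)

```text
clock: 25.88
ee_pos: [0.5173, 0.0515, 0.212]
eef_rot: [1.979, 2.44, 0.001]
force: [0.6, 0.5, -0.2]
opening: 0.0427
grip_force: 0.0
```

```bash
python3 - <<'E'
from h import *
P={}
for n in ('top','side'):
    p,d,m=cloud(n); W=world(m,d); P[n]=p
    s=(np.hypot(W[...,0]-.5217,W[...,1]-.1752)<.02)&(W[...,2]>.08)&(W[...,2]<.12)
    if s.any(): print(n,'bolt top z',W[s][:,2].max(),np.median(W[s],0))
a=cv2.resize(P['side'][130:230,175:295,::-1],None,fx=5,fy=5); b=cv2.resize(P['top'][100:300,90:460,::-1],None,fx=1.6,fy=1.6)
o=np.zeros((600,800,3),np.uint8); o[:300,:360]=cv2.resize(a,(360,300)); o[280:600,200:792]=b[:320]; cv2.imwrite('pics/fin.png',o)
E
```

```text
side bolt top z 0.09625903665311475 [0.51988562 0.1715096  0.09235035]
```

View pics/fin.png

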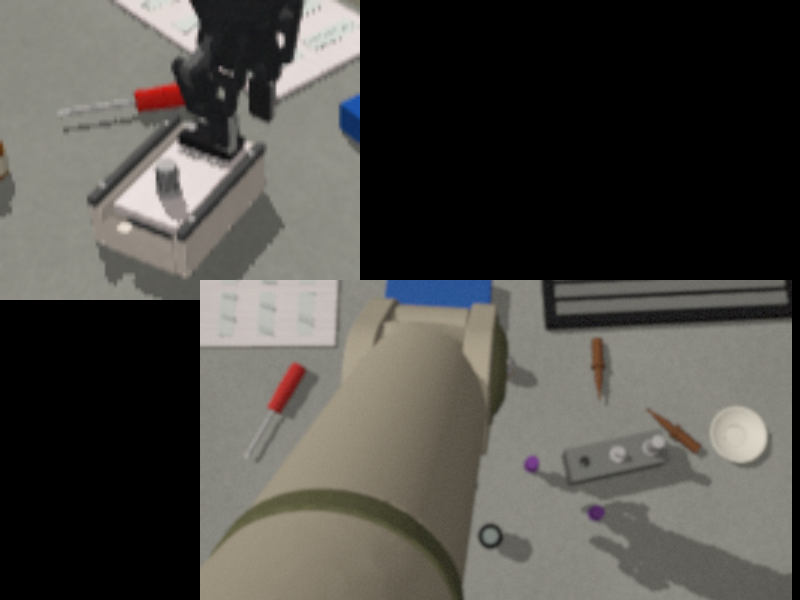

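The final view shows the bolt seated upright, knob at (167,178), with its top at 0.096 m, the same height it read on the rack top. The drift and pin hang in the rack at (655,445) and (618,455), and the gripper is clear. I'm handing in.

```bash
python3 -c "
from bench import arm
print(arm.finish_job())"
```

```text
the job is handed in; nothing more can be done
None
```

The job is handed in at about 26 s, with no verdict returned: the drift lined up the holes and is back in the rack, and the bolt is fully home; the only disturbance seen was two brown look-alikes that toppled onto the bench early on, cause unknown.

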